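# Close and pump down the vacuum chamber

## Robot

A 6-joint arm with a two-finger parallel gripper is mounted at the origin on the work surface. World frame = base frame: x ahead of the robot, y to its left, z up, the work surface at z = 0. Lengths are in m, angles in degrees, forces in N, time in s.
With the tool pointing down it reaches from about 0.4 to 0.825 m from the base axis. Payload 7 kg.
Tool frame: the origin (TCP) lies on the centre line of the jaws, within the pads' length; the fingertips stand 22 mm ahead of it and the grasp point (between the pads) lies 3 mm ahead of it; z points along the fingers, y is the line along which they close (so a half turn about z gives the same grasp; the last joint's range is limited). The gripper opens to 88 mm and grips with 3 to 60 N. Pads are 19 mm wide; open, the fingers measure 130 mm over their backs; the gripper's body (78 mm by 193 mm) begins 47 mm behind the grasp point.
Start: joints at [79.704, 20.546, 0.682, 0, -70.136, -16.507], TCP at [0.304, 0.602, 0.223] pointing down, gripper open.
Joint ranges: [-176.03, 176.03], [-82.01, 121.73], [-58.28, 71.71], [-173.87, 95.51], [-174.79, -0.11], [-173.66, 173.66]. Speed limits (degrees/s): [136.94, 136.94, 172.46, 180, 180, 180].

## Interface

Orientations are given as [roll, pitch, yaw] about the fixed x, y, z axes, in that order (R = Rz(yaw) Ry(pitch) Rx(roll)).
In Python, from plant import get_state, cams, r gives the robot as it stands.
- The arm moves only by the tool apply_moves, never from a script. Its argument "targets" is a list of rows, each an object with "dp": the shift along the world's x, y, z in m, a list of three; "yaw": the turn about the world's z in degrees. In form: [{"dp": [x, y, z], "yaw": yaw}, ...]. A call has 1 to 20 rows; each row is the pose to reach, as a shift and turn from the pose commanded when the call began; what a row does not reach only later rows make up. A row lasts 1/12 s, in which the tool goes at most 41.7 mm and 7.16 degrees, less where a joint would pass 70% of its speed; a pose out of reach is approached as far as the arm can. A call with a gripper value outside its range is refused whole. "grip" is the gripper command: -1 is fully open, 1 is shut, values between are in proportion, set as the call begins (left out, the last holds). The fingers move at their own pace and stop on an object; "squeeze" is the grip in N (left out, the last holds). Time passes only in rows, so rows that repeat a pose let the fingers close. It gives the time, the measured TCP pose, the force, the opening and the grip force at its end, in the units of the state.
- get_state(): the state, without advancing time (a new reading comes with each control period).
- cams.capture(name): name is "scene" or "top" or "wrist"; returns a dict with "image" (420x560x3 uint8, red, green, blue), "range_z" (420x560 float32, m along the optical axis (not along the pixel's ray), 0 where there is no reading), "fx", "fy", "cx", "cy" (pixels), "R" (3x3) and "t" (3): a world point X has camera coordinates R X + t; the wrist camera has in their place "T_tool_cam" (4x4, takes a point from camera to tool coordinates, whose origin is the TCP and whose axes are the flange's). Camera axes: x right, y down, z forward; pixel columns grow to the right and rows downward; lengths in m; the calibration is good to about 2 mm. A picture is of the moment at which its call begins: read the wrist's pose just before it.
- r.close_job(): hands the job in; it is judged then, once.
The state is a dict: "time_s": time; "joints": joint angles; "qd": joint speeds; "joint_torque": joint torques, N m; "tcp_pos": TCP position; "eef_rot": TCP orientation; "contact_force": force on the tool from outside, world axes, zero at the start; "moment": the same for the moment, N m; "gripper_width": finger opening in m; "gripper_force": force on a finger pad.
Only numpy, scipy, OpenCV 4.12 (cv2) and the standard library are available. Lean on these libraries where they do the work, as an engineer would, in place of code of your own. Each camera call takes 0.05 s, during which the arm holds its last target. There are 200 camera calls.

## Task

Close the hand vacuum unit: turn the white lid on the clear chamber, without lifting it off, until its brass nozzle faces the red tab and the lid drops fully home; the tab shows its place only to within some 12 degrees, so feel for the drop to either side of it. Then pump the red-padded hand lever through at least three full strokes, pressed right to the bottom and let all the way back up each time, and leave it up with the lid still home. Leave the other things on the bench where they are.

Things in the scene. Friction and masses are not known exactly. Their poses are not given: they have to be found in the camera images.
- unit: grey base plate of the hand vacuum unit, 230 (x) x 400 (y) x 15 mm, fixed to the bench, carrying chamber and pump. Origin: centre of its underside, on the bench. Chamber axis at its (0, +100) mm; lever pivot at its (+100, -120) mm, 135 mm above the bench; a gauge up to 101 mm high stands between them
- chamber: clear round chamber with an aluminium flange 164 mm across, fixed on the base plate. Origin: on its axis, at its underside (15 mm above the bench); z up, x points to the red tab. A ring seat hidden under the lid, its top 85 mm above the origin, has three slots for the lid's lugs, which fit at one angle only, with about 0.05 rad of play either way
- chamber_mark (a point): outer end of the red tab (34 x 16 mm, radial) that sticks out of the chamber's flange; 109 mm from the axis, 77 mm above the chamber's origin. The lid fits with its nozzle within 0.2 rad either side of this tab (exact angle unknown)
- lid: loose white round lid, 136 mm across, 10 mm thick, about 0.45 kg. Origin: on its axis, at the disc's underside; z up, x towards the nozzle. Below the disc a plug 91 mm across, 32 mm long centres it in the chamber (1 mm play) and three lugs stand 9 mm down. Wrongly turned it rides on the lugs, origin 94 mm above the chamber's origin; home, 85 mm above it
- lid_handle (a point): centre of the top of the lid's black bar handle, which lies across the lid's centre along its x: 70 mm long, 18 mm wide, its top 52 mm and its foot 10 mm above the lid's origin
- lid_nozzle (a point): outer tip of the lid's horizontal brass nozzle, 89 mm from the lid's axis along its x, 19 mm above its origin (nozzle 16 mm thick; it passes above the red tab)
- lever_pad (a point): centre of the top face of the red pad (46 mm along the lever, 44 mm wide) at the end of the pump's hand lever; moves with it. The lever runs from its pivot towards the unit's -x, pad 150 mm from the pivot; at rest it slopes up 0.30 rad and the pad's top is about 190 mm above the bench, at the bottom of the stroke about 116 mm
- pump_lever (a joint): angle of the hand lever: 0 at the top (sprung back there), 0.5 rad pressed to its bottom stop; needs 4 N at the pad at the start and 12 N at the bottom
- tube_rack: blue plastic tube rack with three capped tubes, 200 x 85 mm, 102 mm high; bystander. Origin: centre of its underside
- wash_bottle: white wash bottle with red cap and bent spout, 70 mm diameter, 180 mm high; bystander. Origin: centre of its underside
- beaker: glass beaker, 72 mm diameter, 85 mm high, standing behind the vacuum unit; bystander. Origin: centre of its underside
- amber_jar: amber jar with black cap, 60 mm diameter, 85 mm high, standing behind the vacuum unit; bystander. Origin: centre of its underside
- petri_dishes: stack of three petri dishes, 92 mm diameter, 45 mm high, in front of the vacuum unit; bystander. Origin: centre of its underside
- forceps: steel forceps lying flat, 135 mm long, 7 mm high; bystander. Origin: centre of its underside

How it is judged:
By the outcome, as a careful person would: the job done as asked, in the order asked, and still so for the second after the job is handed in, with the robot touching nothing.
It also fails if it takes over 72 s, if anything falls off the work surface, if the arm or the gripper's body presses on something with over 40 N, if the wrist force passes 120 N, or if a joint passes its speed limit or range.

## Working session

There is one attempt and no reset: what is moved stays moved. The work goes in short steps, Python scripts to look and compute and a tool call to move; the robot and the scene stay as the last step left them, time stands still between calls to the robot, and variables do not carry over. Pictures are saved under pics/ and viewed, at most 10 in all, crops included, and the job is handed in when it is done.

Besides the shell and the picture viewer there is one more tool, called after "Call:" as a command line: name --argument value ..., lists and objects as JSON in quotes. apply_moves: Moves the arm, as the interface text tells. Its arguments: {"type":"object","properties":{"targets":{"type":"array","items":{"type":"object","properties":{"dp":{"type":"array","items":{"type":"number"}},"yaw":{"type":"number"}}}},"grip":{"type":"number"},"squeeze":{"type":"number"}},"required":["targets"]}

```bash
mkdir -p pics
cat > h.py <<'E'
from plant import get_state, cams, r
import numpy as np, cv2
def cap(n,f=None):
    c=cams.capture(n)
    if f: cv2.imwrite('pics/'+f,c['image'][:,:,::-1])
    return c
def world(c):
    h,w=c['range_z'].shape; u,v=np.meshgrid(np.arange(w),np.arange(h)); z=c['range_z']
    P=np.stack([(u-c['cx'])/c['fx']*z,(v-c['cy'])/c['fy']*z,z],-1)
    return (P-c['t'])@c['R']
E
python3 - <<'E'
from h import *
for n in('top','scene'):
    c=cap(n,n+'0.png'); np.savez(n+'0.npz',**c)
    if n=='top':
        W=world(c); hsv=cv2.cvtColor(c['image'],cv2.COLOR_RGB2HSV)
        m=((hsv[...,0]<8)|(hsv[...,0]>172))&(hsv[...,1]>130)&(hsv[...,2]>80)
        k,l,s,ce=cv2.connectedComponentsWithStats(m.astype(np.uint8))
        for i in range(1,k):
            if s[i,4]>20: print('red',s[i],ce[i],np.median(W[(l==i)&(c['range_z']>0)],0))
print(get_state())
E
```

```text
red [248 190  14   8  75] [254.76 193.4 ] [0.5799086  0.02317765 0.09116996]
red [299 199  20  18 315] [308.40952381 207.40952381] [ 0.52258163 -0.10657067  0.19012638]
red [441 212  14  13 117] [446.88034188 217.5982906 ] [ 0.4984967  -0.44568141  0.14690377]
{'time_s': 0.1, 'joints': array([ 7.97036379e+01,  2.05898358e+01,  6.39467244e-01, -1.71624587e-02,
       -7.01355241e+01, -1.65059341e+01]), 'qd': array([ 0.02729047, -0.07471113,  0.08254568,  0.07136759,  0.10566304,
       -0.0080016 ]), 'joint_torque': array([-1.36026883e-03, -5.84165347e+01,  2.93748826e+01,  7.01532885e+00,
        1.01840752e-02, -5.22962887e-05]), 'tcp_pos': array([0.30420619, 0.60207642, 0.22179329]), 'eef_rot': array([ 1.79913063e+02, -8.93589038e-03, -2.68081332e+01]), 'contact_force': array([ 0.36581186,  0.31855696, -0.31027227]), 'moment': array([0.05282108, 0.01891021, 0.01226833]), 'gripper_force': 0.0, 'gripper_width': 0.08752432804283937}
```

View pics/top0.png

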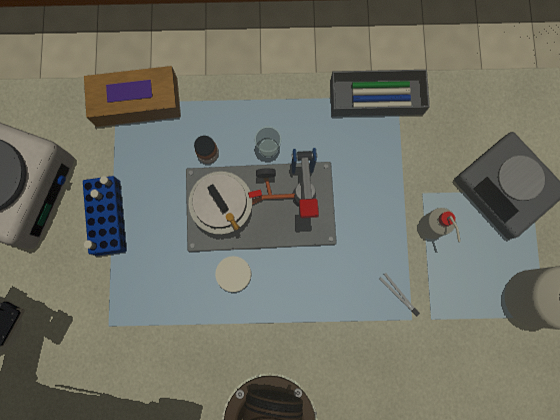

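View pics/scene0.png

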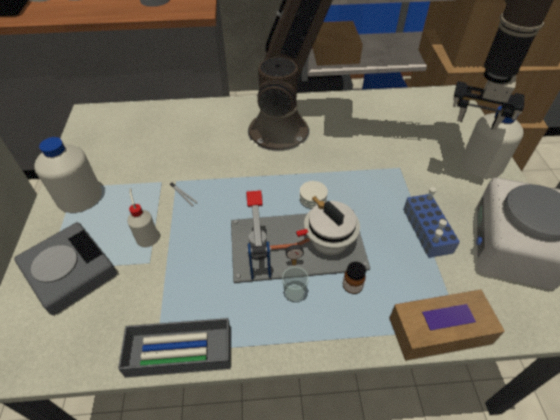

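Run:
```python
from h import *
c=dict(np.load('top0.npz')); W=world(c); im=c['image']; hsv=cv2.cvtColor(im,cv2.COLOR_RGB2HSV)
X,Y,Z=W[...,0],W[...,1],W[...,2]
box=np.zeros(X.shape,bool); box[160:255,180:262]=1
H=box&(Z>.150)&(Z<.175); p=W[H]; print('handle',H.sum(),p.mean(0)); 
rc=cv2.minAreaRect((p[:,:2]*1000).astype(np.float32)); print(rc)
q=W[box&(Z>.108)&(Z<.128)&(hsv[...,1]<60)]; print('lidtop',len(q),np.median(q[:,2]),cv2.minEnclosingCircle((q[:,:2]*1000).astype(np.float32)))
N=box&(hsv[...,0]>8)&(hsv[...,0]<28)&(hsv[...,1]>110)&(Z>.11); print('noz',N.sum(),W[N].mean(0),W[N][np.argmin(W[N][:,0])])
f=W[box&(Z>.085)&(Z<.1)]; print('flange',cv2.minEnclosingCircle((f[:,:2]*1000).astype(np.float32)),np.median(f[:,2]))
b=np.zeros(X.shape,bool); b[150:260,180:345]=1
P=W[b&(Z>.009)&(Z<.022)]; print('plate',cv2.minAreaRect((P[:,:2]*1000).astype(np.float32)))
m=((hsv[...,0]<8)|(hsv[...,0]>172))&(hsv[...,1]>130)&(hsv[...,2]>80)
t=np.zeros(X.shape,bool); t[185:203,245:264]=1
T=W[t&m&(Z>.08)&(Z<.1)]; print('tab',cv2.minAreaRect((T[:,:2]*1000).astype(np.float32)),T.mean(0))
L=np.zeros(X.shape,bool);L[195:220,295:322]=1
T=W[L&m&(Z>.17)]; print('pad',cv2.minAreaRect((T[:,:2]*1000).astype(np.float32)),T.mean(0))
```

```text
handle 208 [0.55686518 0.11282036 0.16006499]
((557.4651489257812, 113.05044555664062), (69.7422103881836, 17.92494773864746), 31.6254825592041)
lidtop 1939 0.11866122847157337 ((549.1325073242188, 107.8919448852539), 78.23611450195312)
noz 98 [0.50344298 0.07976564 0.13407029] [0.48199684 0.06711314 0.13442174]
flange ((574.87451171875, 93.12712097167969), 107.7568359375) 0.09011606767683841
plate ((567.66064453125, 8.033859252929688), (435.90325927734375, 298.8386535644531), 87.49337005615234)
tab ((579.1056518554688, 24.149879455566406), (15.19748306274414, 32.70693588256836), 10.811238288879395) [0.57920556 0.02384293 0.09153174]
pad ((523.2378540039062, -107.0260009765625), (45.189781188964844, 42.62163543701172), 1.4191200733184814) [ 0.52238177 -0.10690814  0.18983984]
```

Call:
apply_moves --targets '[{"dp": [0, 0, 0.04], "yaw": 0}, {"dp": [0.01, -0.02, 0.07], "yaw": -7}, {"dp": [0.253, -0.489, 0.07], "yaw": -121.6}, {"dp": [0.253, -0.489, 0.07], "yaw": -121.6}, {"dp": [0.253, -0.489, 0.07], "yaw": -121.6}, {"dp": [0.253, -0.489, 0.07], "yaw": -121.6}, {"dp": [0.253, -0.489, 0.07], "yaw": -121.6}, {"dp": [0.253, -0.489, 0.07], "yaw": -121.6}, {"dp": [0.253, -0.489, 0.07], "yaw": -121.6}, {"dp": [0.253, -0.489, 0.07], "yaw": -121.6}, {"dp": [0.253, -0.489, 0.07], "yaw": -121.6}, {"dp": [0.253, -0.489, 0.07], "yaw": -121.6}, {"dp": [0.253, -0.489, 0.07], "yaw": -121.6}, {"dp": [0.253, -0.489, 0.07], "yaw": -121.6}, {"dp": [0.253, -0.489, 0.07], "yaw": -121.6}, {"dp": [0.253, -0.489, 0.07], "yaw": -121.6}, {"dp": [0.253, -0.489, 0.07], "yaw": -121.6}, {"dp": [0.253, -0.489, 0.07], "yaw": -121.6}, {"dp": [0.253, -0.489, 0.07], "yaw": -121.6}, {"dp": [0.253, -0.489, 0.07], "yaw": -121.6}]' --grip -1

```text
time_s: 1.77
tcp_pos: [0.5572, 0.1133, 0.2924]
eef_rot: [180.0, -0.0, -148.2]
contact_force: [-0.1, -0.4, -0.0]
gripper_width: 0.0872
gripper_force: 0.0
```

Run:
```python
from h import *
from scipy.spatial.transform import Rotation as Ro
s=get_state(); c=cap('wrist','w1.png'); print(s['time_s'],s['joints'],s['tcp_pos'],s['eef_rot'],s['contact_force'])
z=c['range_z'];h,w=z.shape;u,v=np.meshgrid(np.arange(w),np.arange(h))
P=np.stack([(u-c['cx'])/c['fx']*z,(v-c['cy'])/c['fy']*z,z],-1); T=c['T_tool_cam']
W=(P@T[:3,:3].T+T[:3,3])@Ro.from_euler('xyz',s['eef_rot'],degrees=True).as_matrix().T+s['tcp_pos']
Z=W[...,2]; H=(z>0)&(Z>.152)&(Z<.17)&(abs(W[...,0]-.557)<.06)&(abs(W[...,1]-.113)<.06)
p=W[H]; print(len(p),p[:,2].mean() if len(p) else 0,cv2.minAreaRect((p[:,:2]*1000).astype(np.float32)))
```

```text
1.7667 [ 3.12037273e+01  8.37964007e+00 -6.57857084e+00 -5.73664701e-03
 -7.50741653e+01 -8.93879327e+01] [0.55724339 0.11333055 0.29235607] [ 1.79994112e+02 -3.23152344e-02 -1.48185683e+02] [-0.14134894 -0.43438002 -0.00281584]
1657 0.16038310274559167 ((558.3657836914062, 115.13275146484375), (69.30632781982422, 17.63025665283203), 31.645832061767578)
```

View pics/w1.png

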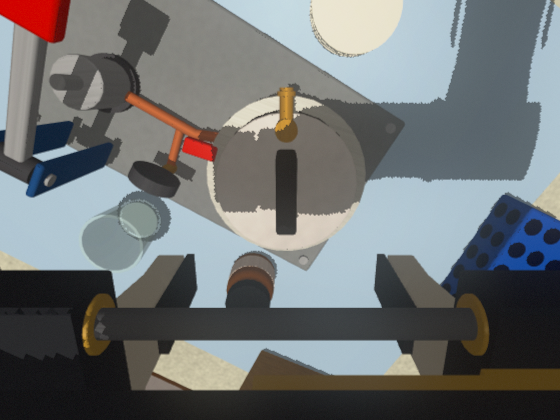

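Call:
apply_moves --targets '[{"dp": [0.001, 0.001, -0.04], "yaw": 0}, {"dp": [0.001, 0.001, -0.08], "yaw": 0}, {"dp": [0.001, 0.001, -0.11], "yaw": 0}, {"dp": [0.001, 0.001, -0.13], "yaw": 0}, {"dp": [0.001, 0.001, -0.141], "yaw": 0}, {"dp": [0.001, 0.001, -0.141], "yaw": 0}]'

```text
time_s: 2.32
tcp_pos: [0.557, 0.1141, 0.1493]
eef_rot: [180.0, -0.2, -148.3]
contact_force: [0.6, -0.0, 0.2]
gripper_width: 0.0871
gripper_force: 0.0
```

Call:
apply_moves --targets '[{"dp": [0, 0, 0], "yaw": 0}, {"dp": [0, 0, 0], "yaw": 0}, {"dp": [0, 0, 0], "yaw": 0}, {"dp": [0, 0, 0], "yaw": 0}, {"dp": [0, 0, 0], "yaw": 0}, {"dp": [0, 0, 0], "yaw": 0}, {"dp": [0, 0, 0], "yaw": 0}, {"dp": [0, 0, 0], "yaw": 0}, {"dp": [0, 0, 0], "yaw": 0}, {"dp": [0, 0, 0], "yaw": 0}]' --grip 1 --squeeze 20

```text
time_s: 3.15
tcp_pos: [0.5583, 0.1144, 0.1516]
eef_rot: [180.0, -0.0, -148.4]
contact_force: [-0.3, 0.2, -0.2]
gripper_width: 0.0266
gripper_force: 0.0
```

Call:
apply_moves --targets '[{"dp": [0, 0, 0], "yaw": 0}, {"dp": [0, 0, 0], "yaw": 0}, {"dp": [0, 0, 0], "yaw": 0}, {"dp": [0, 0, 0], "yaw": 0}, {"dp": [0, 0, 0], "yaw": 0}]'

```text
time_s: 3.57
tcp_pos: [0.5583, 0.1145, 0.1516]
eef_rot: [180.0, -0.0, -148.4]
contact_force: [-0.3, 0.7, -0.4]
gripper_width: 0.0176
gripper_force: 20.0
```

Call:
apply_moves --targets '[{"dp": [0, 0, -0.001], "yaw": 2}, {"dp": [0, 0, -0.001], "yaw": 5}, {"dp": [0, 0, -0.001], "yaw": 9}, {"dp": [0, 0, -0.001], "yaw": 12}, {"dp": [0, 0, -0.001], "yaw": 15}, {"dp": [0, 0, -0.001], "yaw": 15}]'

```text
time_s: 4.07
tcp_pos: [0.5592, 0.1146, 0.1515]
eef_rot: [-179.9, 0.1, -133.3]
contact_force: [0.6, -0.1, 4.7]
gripper_width: 0.0175
gripper_force: 20.0
```

Call:
apply_moves --targets '[{"dp": [0, 0, 0], "yaw": 4}, {"dp": [0, 0, 0], "yaw": 9}, {"dp": [0, 0, 0], "yaw": 14}, {"dp": [0, 0, 0], "yaw": 19}, {"dp": [0, 0, 0], "yaw": 24}, {"dp": [0, 0, 0], "yaw": 29}, {"dp": [0, 0, 0], "yaw": 34}, {"dp": [0, 0, 0], "yaw": 38}, {"dp": [0, 0, 0], "yaw": 40}, {"dp": [0, 0, 0], "yaw": 40}]'

```text
time_s: 4.9
tcp_pos: [0.5592, 0.1146, 0.1515]
eef_rot: [-179.9, 0.0, -93.4]
contact_force: [0.5, 0.5, 4.6]
gripper_width: 0.0175
gripper_force: 20.1
```

Call:
apply_moves --targets '[{"dp": [0, 0, -0.0005], "yaw": 1}, {"dp": [0, 0, -0.0005], "yaw": 2}, {"dp": [0, 0, -0.0005], "yaw": 3}, {"dp": [0, 0, -0.0005], "yaw": 4}, {"dp": [0, 0, -0.0005], "yaw": 4}]'

```text
time_s: 5.32
tcp_pos: [0.5594, 0.1147, 0.1515]
eef_rot: [-179.9, 0.0, -89.5]
contact_force: [-0.1, 0.6, 7.3]
gripper_width: 0.0177
gripper_force: 20.3
```

Call:
apply_moves --targets '[{"dp": [0, 0, 0], "yaw": 1}, {"dp": [0, 0, 0], "yaw": 2}, {"dp": [0, 0, 0], "yaw": 3}, {"dp": [0, 0, 0], "yaw": 3}]'

```text
time_s: 5.65
tcp_pos: [0.5595, 0.1147, 0.1515]
eef_rot: [-179.8, 0.0, -86.5]
contact_force: [1.0, 0.3, 7.5]
gripper_width: 0.0172
gripper_force: 20.3
```

Call:
apply_moves --targets '[{"dp": [0, 0, 0], "yaw": 1}, {"dp": [0, 0, 0], "yaw": 2}, {"dp": [0, 0, 0], "yaw": 3}, {"dp": [0, 0, 0], "yaw": 3}]'

```text
time_s: 5.98
tcp_pos: [0.5596, 0.1148, 0.1515]
eef_rot: [-179.8, 0.0, -83.5]
contact_force: [1.0, -0.1, 7.7]
gripper_width: 0.0178
gripper_force: 20.3
```

Call:
apply_moves --targets '[{"dp": [0, 0, 0], "yaw": 1}, {"dp": [0, 0, 0], "yaw": 2}, {"dp": [0, 0, 0], "yaw": 3}, {"dp": [0, 0, 0], "yaw": 3}]'

```text
time_s: 6.32
tcp_pos: [0.5596, 0.1149, 0.1515]
eef_rot: [-179.8, 0.0, -80.5]
contact_force: [0.2, 1.3, 7.2]
gripper_width: 0.0177
gripper_force: 20.3
```

Call:
apply_moves --targets '[{"dp": [0, 0, 0], "yaw": 1}, {"dp": [0, 0, 0], "yaw": 2}, {"dp": [0, 0, 0], "yaw": 3}, {"dp": [0, 0, 0], "yaw": 3}]'

```text
time_s: 6.65
tcp_pos: [0.5596, 0.115, 0.1514]
eef_rot: [-179.8, 0.0, -77.4]
contact_force: [-0.7, 1.2, 6.8]
gripper_width: 0.0176
gripper_force: 20.2
```

Call:
apply_moves --targets '[{"dp": [0, 0, 0], "yaw": 1}, {"dp": [0, 0, 0], "yaw": 2}, {"dp": [0, 0, 0], "yaw": 3}, {"dp": [0, 0, 0], "yaw": 3}]'

```text
time_s: 6.98
tcp_pos: [0.5595, 0.115, 0.1513]
eef_rot: [-179.8, 0.0, -74.5]
contact_force: [0.4, 1.8, 6.5]
gripper_width: 0.0174
gripper_force: 20.2
```

Call:
apply_moves --targets '[{"dp": [0, 0, 0], "yaw": 1}, {"dp": [0, 0, 0], "yaw": 2}, {"dp": [0, 0, 0], "yaw": 3}, {"dp": [0, 0, 0], "yaw": 3}]'

```text
time_s: 7.32
tcp_pos: [0.5578, 0.1143, 0.1495]
eef_rot: [179.9, 0.0, -71.4]
contact_force: [1.3, 0.4, -4.0]
gripper_width: 0.0176
gripper_force: 20.0
```

Call:
apply_moves --targets '[{"dp": [0, 0, -0.002], "yaw": 1}, {"dp": [0, 0, -0.004], "yaw": 1}, {"dp": [0, 0, -0.006], "yaw": 1}, {"dp": [0, 0, -0.008], "yaw": 1}, {"dp": [0, 0, -0.008], "yaw": 1}]'

```text
time_s: 7.73
tcp_pos: [0.5584, 0.1143, 0.1426]
eef_rot: [180.0, -0.0, -70.4]
contact_force: [-0.8, 0.2, 2.9]
gripper_width: 0.0176
gripper_force: 20.0
```

Call:
apply_moves --targets '[{"dp": [0, 0, 0], "yaw": 0}, {"dp": [0, 0, 0], "yaw": 0}, {"dp": [0, 0, 0], "yaw": 0}, {"dp": [0, 0, 0], "yaw": 0}, {"dp": [0, 0, 0], "yaw": 0}, {"dp": [0, 0, 0], "yaw": 0}, {"dp": [0, 0, 0], "yaw": 0}, {"dp": [0, 0, 0.03], "yaw": 0}, {"dp": [0, 0, 0.06], "yaw": 0}, {"dp": [0, 0, 0.09], "yaw": 0}, {"dp": [0, 0, 0.12], "yaw": 0}]' --grip -1

```text
time_s: 8.65
tcp_pos: [0.5581, 0.1143, 0.2635]
eef_rot: [180.0, -0.0, -70.4]
contact_force: [1.3, 0.7, 0.6]
gripper_width: 0.0844
gripper_force: 0.0
```

Call:
apply_moves --targets '[{"dp": [0, 0, 0], "yaw": 0}, {"dp": [-0.036, -0.2215, 0.0], "yaw": 70}, {"dp": [-0.036, -0.2215, 0.0], "yaw": 70}, {"dp": [-0.036, -0.2215, 0.0], "yaw": 70}, {"dp": [-0.036, -0.2215, 0.0], "yaw": 70}, {"dp": [-0.036, -0.2215, 0.0], "yaw": 70}, {"dp": [-0.036, -0.2215, 0.0], "yaw": 70}, {"dp": [-0.036, -0.2215, 0.0], "yaw": 70}, {"dp": [-0.036, -0.2215, 0.0], "yaw": 70}, {"dp": [-0.036, -0.2215, 0.0], "yaw": 70}, {"dp": [-0.036, -0.2215, 0.0], "yaw": 70}, {"dp": [-0.036, -0.2215, 0.0], "yaw": 70}, {"dp": [-0.036, -0.2215, 0.0], "yaw": 70}, {"dp": [-0.036, -0.2215, 0.0], "yaw": 70}, {"dp": [-0.036, -0.2215, 0.0], "yaw": 70}]' --grip 1

```text
time_s: 9.9
tcp_pos: [0.5224, -0.107, 0.2621]
eef_rot: [180.0, 0.0, -0.6]
contact_force: [-0.4, 0.7, -0.4]
gripper_width: 0.0007
gripper_force: 0.0
```

Run:
```python
from h import *
s=get_state(); print(s['tcp_pos'],s['eef_rot'],s['gripper_width'],s['time_s'],s['joints'])
c=cap('top','top1.png'); W=world(c); Z=W[...,2]; hsv=cv2.cvtColor(c['image'],cv2.COLOR_RGB2HSV)
b=np.zeros(Z.shape,bool); b[160:255,180:262]=1
H=b&(hsv[...,2]<70)&(Z>.135)&(Z<.17)
p=W[H]; print(len(p),np.median(p[:,2]) if len(p) else 0, cv2.minAreaRect((p[:,:2]*1000).astype(np.float32)) if len(p) else 0)
q=W[b&(Z>.1)&(Z<.13)&(hsv[...,1]<60)]; print('lidtop',len(q),np.median(q[:,2]))
```

```text
[ 0.52237914 -0.10696902  0.26210452] [ 1.79998757e+02  8.61587378e-04 -5.62750752e-01] 0.0007055271457283902 9.9 [ 9.51010260e+00  5.72683663e+00 -1.35900534e+01  1.13731956e-03
 -7.06841757e+01  7.99267705e+01]
0 0 0
lidtop 39 0.10923651057089351
```

View pics/top1.png

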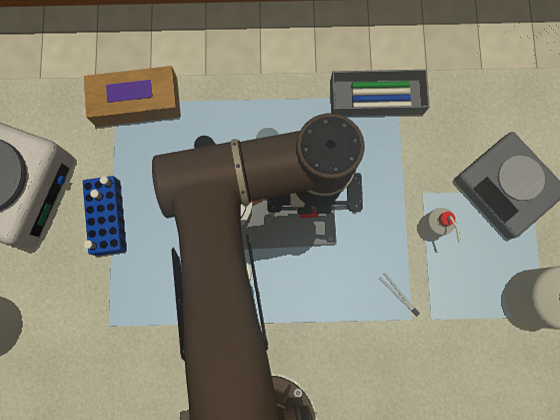

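The view shows the arm over the lid (which reads 0.109 m high, so home), with the closed hand above the pad (about 308,212). Now I'll press the lever.

Call:
apply_moves --targets '[{"dp": [0, 0, -0.025], "yaw": 0}, {"dp": [0, 0, -0.045], "yaw": 0}, {"dp": [-0.003, 0, -0.055], "yaw": 0}, {"dp": [-0.005, 0, -0.07], "yaw": 0}, {"dp": [-0.007, 0, -0.085], "yaw": 0}, {"dp": [-0.009, 0, -0.1], "yaw": 0}, {"dp": [-0.009, 0, -0.112], "yaw": 0}, {"dp": [-0.009, 0, -0.12], "yaw": 0}, {"dp": [-0.009, 0, -0.124], "yaw": 0}, {"dp": [-0.009, 0, -0.124], "yaw": 0}, {"dp": [-0.009, 0, -0.124], "yaw": 0}]'

```text
time_s: 10.87
tcp_pos: [0.5115, -0.1074, 0.1383]
eef_rot: [180.0, 0.2, -0.5]
contact_force: [-7.1, -0.4, 9.0]
gripper_width: 0.0006
gripper_force: 4.2
```

Call:
apply_moves --targets '[{"dp": [0, 0, -0.002], "yaw": 0}, {"dp": [0, 0, -0.004], "yaw": 0}, {"dp": [0, 0, -0.004], "yaw": 0}, {"dp": [0, 0, -0.004], "yaw": 0}]'

```text
time_s: 11.2
tcp_pos: [0.5119, -0.1075, 0.1348]
eef_rot: [180.0, 0.1, -0.5]
contact_force: [-6.0, -0.0, 9.1]
gripper_width: 0.0004
gripper_force: 4.4
```

Call:
apply_moves --targets '[{"dp": [0, 0, -0.002], "yaw": 0}, {"dp": [0, 0, -0.004], "yaw": 0}, {"dp": [0, 0, -0.004], "yaw": 0}, {"dp": [0, 0, -0.004], "yaw": 0}]'

```text
time_s: 11.53
tcp_pos: [0.512, -0.1075, 0.1308]
eef_rot: [179.9, 0.1, -0.5]
contact_force: [-6.1, -0.6, 8.3]
gripper_width: 0.0006
gripper_force: 4.7
```

Run:
```python
from h import *
cap('scene','s1.png')
cap('wrist','w2.png')
a=cv2.imread('pics/s1.png')[150:300,190:400]; a=cv2.resize(a,(588,420)); cv2.imwrite('pics/s1c.png',a)
```

```text
(no output)
```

View pics/s1c.png

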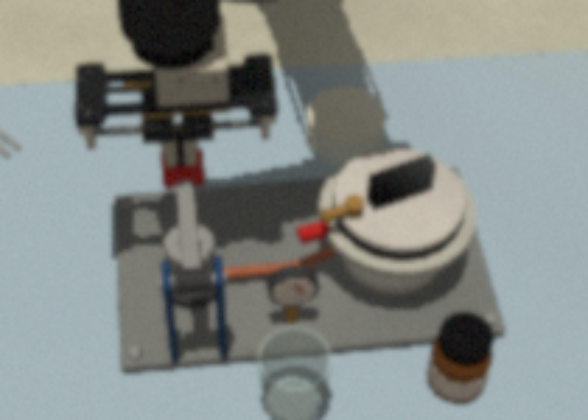

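Run:
```python
from h import *
c=cap('scene'); W=world(c); hsv=cv2.cvtColor(c['image'],cv2.COLOR_RGB2HSV)
m=((hsv[...,0]<8)|(hsv[...,0]>172))&(hsv[...,1]>130)&(hsv[...,2]>60)&(c['range_z']>0)
b=np.zeros(m.shape,bool); b[190:222,240:270]=1
p=W[m&b]; print(len(p)); print(np.percentile(p,[2,25,50,75,98],axis=0).round(4))
h=p[np.argsort(p[:,0])][::max(1,len(p)//14)]; print(h.round(4))
```

```text
77
[[ 0.5201 -0.1229  0.1292]
 [ 0.5251 -0.1144  0.1339]
 [ 0.5315 -0.1054  0.1346]
 [ 0.5362 -0.0943  0.136 ]
 [ 0.5407 -0.0882  0.1393]]
[[ 0.5199 -0.1022  0.1337]
 [ 0.5214 -0.0907  0.1344]
 [ 0.5225 -0.1196  0.1341]
 [ 0.5242 -0.1024  0.1343]
 [ 0.5251 -0.0909  0.1343]
 [ 0.528  -0.1197  0.1361]
 [ 0.5296 -0.1228  0.1338]
 [ 0.5301 -0.1199  0.1341]
 [ 0.5323 -0.1027  0.1349]
 [ 0.5327 -0.1141  0.1365]
 [ 0.5343 -0.1228  0.1348]
 [ 0.5361 -0.1143  0.1361]
 [ 0.5373 -0.1114  0.1373]
 [ 0.5383 -0.1173  0.1346]
 [ 0.5394 -0.0918  0.1289]
 [ 0.5409 -0.1174  0.1333]]
```

View pics/w2.png

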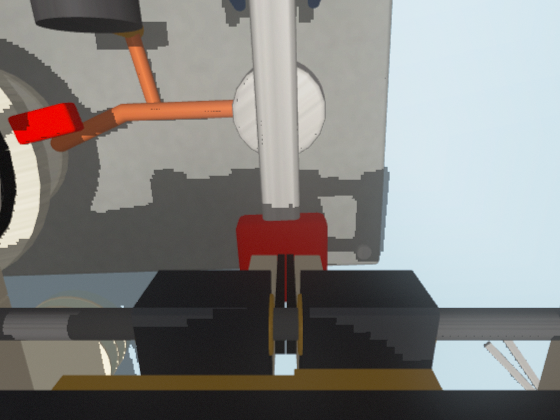

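Run:
```python
from h import *
from scipy.spatial.transform import Rotation as Ro
s=get_state(); c=cap('wrist'); print(s['tcp_pos'],s['contact_force'],s['time_s'])
z=c['range_z'];h,w=z.shape;u,v=np.meshgrid(np.arange(w),np.arange(h))
P=np.stack([(u-c['cx'])/c['fx']*z,(v-c['cy'])/c['fy']*z,z],-1); T=c['T_tool_cam']; print(T.round(3))
W=(P@T[:3,:3].T+T[:3,3])@Ro.from_euler('xyz',s['eef_rot'],degrees=True).as_matrix().T+s['tcp_pos']
for col in(243,262,282,286,318):
  print(col,[(r,*W[r,col].round(4),*c['image'][r,col]) for r in range(208,275,6)] if col in(243,262) else [(r,*W[r,col].round(3)) for r in range(214,320,12)])
```

```text
[ 0.51197798 -0.10748088  0.13092005] [-6.4008929  -0.59240108  9.11583215] 11.6833
[[ 0.    -0.95  -0.312  0.085]
 [ 1.     0.001 -0.     0.   ]
 [ 0.001 -0.312  0.95  -0.162]
 [ 0.     0.     0.     1.   ]]
243 [(208, np.float64(0.5051), np.float64(-0.0735), np.float64(0.0153), np.uint8(84), np.uint8(82), np.uint8(80)), (214, np.float64(0.4996), np.float64(-0.0732), np.float64(0.0145), np.uint8(85), np.uint8(78), np.uint8(77)), (220, np.float64(0.5374), np.float64(-0.0877), np.float64(0.1307), np.uint8(116), np.uint8(32), np.uint8(30)), (226, np.float64(0.5358), np.float64(-0.088), np.float64(0.1345), np.uint8(123), np.uint8(27), np.uint8(22)), (232, np.float64(0.5334), np.float64(-0.0881), np.float64(0.1359), np.uint8(123), np.uint8(26), np.uint8(23)), (238, np.float64(0.5299), np.float64(-0.0878), np.float64(0.1349), np.uint8(123), np.uint8(25), np.uint8(21)), (244, np.float64(0.527), np.float64(-0.0877), np.float64(0.1351), np.uint8(122), np.uint8(22), np.uint8(19)), (250, np.float64(0.5235), np.float64(-0.0875), np.float64(0.1345), np.uint8(123), np.uint8(24), np.uint8(19)), (2
[... 2836 characters left out ...]
4(0.495), np.float64(-0.108), np.float64(0.132)), (310, np.float64(0.544), np.float64(-0.108), np.float64(0.213))]
318 [(214, np.float64(0.539), np.float64(-0.124), np.float64(0.126)), (226, np.float64(0.535), np.float64(-0.123), np.float64(0.134)), (238, np.float64(0.53), np.float64(-0.123), np.float64(0.135)), (250, np.float64(0.524), np.float64(-0.123), np.float64(0.135)), (262, np.float64(0.523), np.float64(-0.122), np.float64(0.147)), (274, np.float64(0.55), np.float64(-0.117), np.float64(0.207)), (286, np.float64(0.551), np.float64(-0.116), np.float64(0.214)), (298, np.float64(0.551), np.float64(-0.116), np.float64(0.22)), (310, np.float64(0.55), np.float64(-0.115), np.float64(0.223))]
```

Call:
apply_moves --targets '[{"dp": [0, 0, -0.004], "yaw": 0}, {"dp": [0, 0, -0.008], "yaw": 0}, {"dp": [0, 0, -0.012], "yaw": 0}, {"dp": [0, 0, -0.012], "yaw": 0}, {"dp": [0, 0, -0.012], "yaw": 0}]'

```text
time_s: 12.15
tcp_pos: [0.5126, -0.1075, 0.1191]
eef_rot: [179.9, 0.1, -0.4]
contact_force: [-6.4, -0.6, 10.1]
gripper_width: 0.0007
gripper_force: 5.3
```

Call:
apply_moves --targets '[{"dp": [0.001, 0, -0.003], "yaw": 0}, {"dp": [0.001, 0, -0.006], "yaw": 0}, {"dp": [0.001, 0, -0.006], "yaw": 0}]'

```text
time_s: 12.4
tcp_pos: [0.5133, -0.1075, 0.113]
eef_rot: [179.9, 0.1, -0.4]
contact_force: [-7.5, -0.4, 11.4]
gripper_width: 0.0011
gripper_force: 6.1
```

Call:
apply_moves --targets '[{"dp": [0, 0, -0.002], "yaw": 0}, {"dp": [0, 0, -0.004], "yaw": 0}, {"dp": [0, 0, -0.004], "yaw": 0}]'

```text
time_s: 12.65
tcp_pos: [0.5136, -0.1076, 0.1116]
eef_rot: [179.9, 0.0, -0.4]
contact_force: [-16.1, 4.0, 34.3]
gripper_width: 0.0002
gripper_force: 18.5
```

Run:
```python
from h import *
s=get_state(); print(s['tcp_pos'],s['contact_force'])
c=cap('scene'); W=world(c); hsv=cv2.cvtColor(c['image'],cv2.COLOR_RGB2HSV)
m=((hsv[...,0]<8)|(hsv[...,0]>172))&(hsv[...,1]>130)&(hsv[...,2]>60)&(c['range_z']>0)
b=np.zeros(m.shape,bool); b[190:230,240:270]=1
p=W[m&b]; print(len(p)); print(np.percentile(p,[2,25,50,75,98],axis=0).round(4))
A=np.c_[p[:,0],np.ones(len(p))]; print(np.linalg.lstsq(A,p[:,2],rcond=None)[0])
```

```text
[ 0.51358353 -0.10758698  0.11159104] [-16.13821182   4.03201353  34.27665184]
74
[[ 0.5221 -0.1241  0.1084]
 [ 0.529  -0.1154  0.1158]
 [ 0.5343 -0.1037  0.1175]
 [ 0.5394 -0.0923  0.1195]
 [ 0.5419 -0.0862  0.1214]]
[-0.07550245  0.15742032]
```

Call:
apply_moves --targets '[{"dp": [0, 0, 0.025], "yaw": 0}, {"dp": [0.003, 0, 0.055], "yaw": 0}, {"dp": [0.009, 0, 0.09], "yaw": 0}, {"dp": [0.009, 0, 0.125], "yaw": 0}, {"dp": [0.009, 0, 0.125], "yaw": 0}, {"dp": [0.009, 0, 0.125], "yaw": 0}, {"dp": [0.009, 0, 0.125], "yaw": 0}]'

```text
time_s: 13.28
tcp_pos: [0.5231, -0.1069, 0.2332]
eef_rot: [-180.0, -0.0, -0.4]
contact_force: [0.2, -0.3, -1.0]
gripper_width: 0.0007
gripper_force: 0.0
```

Run:
```python
from h import *
s=get_state(); print(s['tcp_pos'],s['contact_force'])
c=cap('scene'); W=world(c); hsv=cv2.cvtColor(c['image'],cv2.COLOR_RGB2HSV)
m=((hsv[...,0]<8)|(hsv[...,0]>172))&(hsv[...,1]>130)&(hsv[...,2]>60)&(c['range_z']>0)
b=np.zeros(m.shape,bool); b[180:230,240:270]=1
p=W[m&b]; print(len(p)); print(np.percentile(p,[2,25,50,75,98],axis=0).round(4))
c=dict(np.load('scene0.npz')); W=world(c); hsv=cv2.cvtColor(c['image'],cv2.COLOR_RGB2HSV)
m=((hsv[...,0]<8)|(hsv[...,0]>172))&(hsv[...,1]>130)&(hsv[...,2]>60)&(c['range_z']>0)
p=W[m&b]; print(len(p)); print(np.percentile(p,[2,25,50,75,98],axis=0).round(4))
```

```text
[ 0.52307103 -0.10691586  0.23316852] [ 0.24725564 -0.33113136 -1.01200478]
178
[[ 0.5092 -0.1229  0.1816]
 [ 0.5186 -0.1154  0.186 ]
 [ 0.5284 -0.1061  0.1893]
 [ 0.538  -0.097   0.1924]
 [ 0.5458 -0.0884  0.1961]]
200
[[ 0.5074 -0.1246  0.1817]
 [ 0.5168 -0.1158  0.1865]
 [ 0.527  -0.1055  0.1895]
 [ 0.5375 -0.0958  0.193 ]
 [ 0.5467 -0.0866  0.197 ]]
```

Call:
apply_moves --targets '[{"dp": [-0.003, 0, -0.03], "yaw": 0}, {"dp": [-0.006, 0, -0.055], "yaw": 0}, {"dp": [-0.009, 0, -0.08], "yaw": 0}, {"dp": [-0.009, 0, -0.1], "yaw": 0}, {"dp": [-0.009, 0, -0.115], "yaw": 0}, {"dp": [-0.009, 0, -0.121], "yaw": 0}, {"dp": [-0.009, 0, -0.124], "yaw": 0}, {"dp": [-0.009, 0, -0.124], "yaw": 0}, {"dp": [-0.009, 0, -0.124], "yaw": 0}]'

```text
time_s: 14.08
tcp_pos: [0.513, -0.1074, 0.1114]
eef_rot: [179.9, 0.1, -0.3]
contact_force: [-16.2, 5.1, 35.3]
gripper_width: 0.0004
gripper_force: 19.3
```

Call:
apply_moves --targets '[{"dp": [0, 0, 0.025], "yaw": 0}, {"dp": [0.003, 0, 0.055], "yaw": 0}, {"dp": [0.009, 0, 0.09], "yaw": 0}, {"dp": [0.009, 0, 0.124], "yaw": 0}, {"dp": [0.009, 0, 0.124], "yaw": 0}, {"dp": [0.009, 0, 0.124], "yaw": 0}, {"dp": [0.009, 0, 0.124], "yaw": 0}]'

```text
time_s: 14.67
tcp_pos: [0.5225, -0.107, 0.2318]
eef_rot: [-180.0, 0.1, -0.4]
contact_force: [-0.3, -0.4, -0.1]
gripper_width: 0.0007
gripper_force: 0.0
```

Call:
apply_moves --targets '[{"dp": [-0.003, 0, -0.03], "yaw": 0}, {"dp": [-0.006, 0, -0.055], "yaw": 0}, {"dp": [-0.009, 0, -0.08], "yaw": 0}, {"dp": [-0.009, 0, -0.1], "yaw": 0}, {"dp": [-0.009, 0, -0.115], "yaw": 0}, {"dp": [-0.009, 0, -0.121], "yaw": 0}, {"dp": [-0.009, 0, -0.124], "yaw": 0}, {"dp": [-0.009, 0, -0.124], "yaw": 0}, {"dp": [-0.009, 0, -0.124], "yaw": 0}]'

```text
time_s: 15.42
tcp_pos: [0.5126, -0.1075, 0.1111]
eef_rot: [179.9, 0.2, -0.3]
contact_force: [-17.0, 5.6, 40.0]
gripper_width: 0.0005
gripper_force: 21.1
```

Call:
apply_moves --targets '[{"dp": [0, 0, 0.025], "yaw": 0}, {"dp": [0.003, 0, 0.055], "yaw": 0}, {"dp": [0.009, 0, 0.09], "yaw": 0}, {"dp": [0.009, 0, 0.124], "yaw": 0}, {"dp": [0.009, 0, 0.124], "yaw": 0}, {"dp": [0.009, 0, 0.124], "yaw": 0}, {"dp": [0.009, 0, 0.124], "yaw": 0}]'

```text
time_s: 16.0
tcp_pos: [0.5223, -0.107, 0.2313]
eef_rot: [-180.0, 0.2, -0.4]
contact_force: [0.1, 0.1, -0.7]
gripper_width: 0.0007
gripper_force: 0.0
```

Call:
apply_moves --targets '[{"dp": [-0.003, 0, -0.03], "yaw": 0}, {"dp": [-0.006, 0, -0.055], "yaw": 0}, {"dp": [-0.008, 0, -0.08], "yaw": 0}, {"dp": [-0.008, 0, -0.1], "yaw": 0}, {"dp": [-0.008, 0, -0.115], "yaw": 0}, {"dp": [-0.008, 0, -0.12], "yaw": 0}, {"dp": [-0.008, 0, -0.122], "yaw": 0}, {"dp": [-0.008, 0, -0.122], "yaw": 0}, {"dp": [-0.008, 0, -0.122], "yaw": 0}]'

```text
time_s: 16.75
tcp_pos: [0.513, -0.1075, 0.1117]
eef_rot: [179.9, 0.2, -0.4]
contact_force: [-13.6, 3.8, 29.3]
gripper_width: 0.0006
gripper_force: 16.1
```

Call:
apply_moves --targets '[{"dp": [0, 0, 0.025], "yaw": 0}, {"dp": [0.003, 0, 0.055], "yaw": 0}, {"dp": [0.008, 0, 0.09], "yaw": 0}, {"dp": [0.008, 0, 0.125], "yaw": 0}, {"dp": [0.008, 0, 0.16], "yaw": 0}, {"dp": [-0.03, -0.04, 0.18], "yaw": 0}, {"dp": [-0.06, -0.3, 0.18], "yaw": 0}, {"dp": [-0.06, -0.3, 0.18], "yaw": 0}, {"dp": [-0.06, -0.3, 0.18], "yaw": 0}, {"dp": [-0.06, -0.3, 0.18], "yaw": 0}, {"dp": [-0.06, -0.3, 0.18], "yaw": 0}, {"dp": [-0.06, -0.3, 0.18], "yaw": 0}, {"dp": [-0.06, -0.3, 0.18], "yaw": 0}, {"dp": [-0.06, -0.3, 0.18], "yaw": 0}, {"dp": [-0.06, -0.3, 0.18], "yaw": 0}]'

```text
time_s: 18.0
tcp_pos: [0.454, -0.4079, 0.2878]
eef_rot: [-179.9, 0.3, -0.6]
contact_force: [0.2, -0.1, -0.3]
gripper_width: 0.0005
gripper_force: 0.0
```

Run:
```python
from h import *
s=get_state(); print(s['tcp_pos'],s['contact_force'],s['time_s'])
c=cap('top','top2.png'); W=world(c); Z=W[...,2]; hsv=cv2.cvtColor(c['image'],cv2.COLOR_RGB2HSV)
D=np.hypot(W[...,0]-.558,W[...,1]-.1145)
p=W[(D<.04)&(Z>.135)&(Z<.17)]; print('handle',len(p),p[:,2].mean(),cv2.minAreaRect((p[:,:2]*1000).astype(np.float32)))
q=Z[(D<.066)&(Z>.1)&(Z<.125)&(hsv[...,1]<60)]; print('lidtop',np.median(q))
m=((hsv[...,0]<8)|(hsv[...,0]>172))&(hsv[...,1]>130)&(Z>.1)&(np.hypot(W[...,0]-.523,W[...,1]+.107)<.05); print('pad',W[m].mean(0))
```

```text
[ 0.45397243 -0.40789916  0.28780969] [ 0.15749099 -0.12224505 -0.26827326] 18.0
handle 236 0.14959319734975315 ((557.0032348632812, 113.39927673339844), (19.63091278076172, 69.56706237792969), 18.947019577026367)
lidtop 0.10975325972971854
pad [ 0.52138002 -0.10660194  0.18993615]
```

View pics/top2.png

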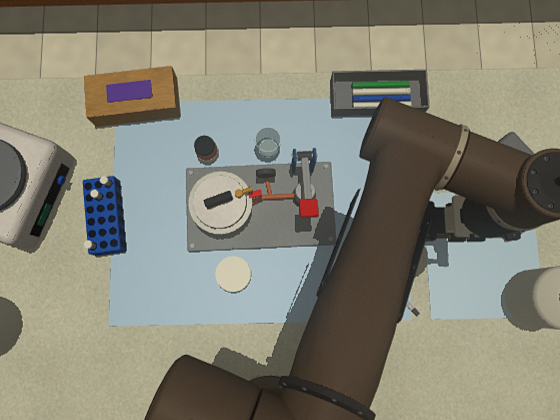

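The picture shows the nozzle (about 240,192) over the red tab (255,194). The lid is home, the lever pad (308,208) is back up, and nothing else has moved.

```bash
python3 -c "
from plant import r; print(r.close_job())"
```

```text
the job is handed in; nothing more can be done
None
```

The lid is turned home, with its nozzle over the red tab. The lever was pumped through four full strokes and left up, and the job is handed in at about 18 s; the hardest press at the bottom stop read 40 N vertically (about 44 N in total) at the closed fingertips.

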